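Take the spent bayonet filter out of the bench fume extractor

ROBOT

A 6-joint arm with a two-finger parallel gripper is mounted at the origin on the work surface. World frame = base frame: x ahead of the robot, y to its left, z up, the work surface at z = 0. Lengths are in m, angles in rad, forces in N, time in s.
With the tool pointing down it reaches from about 0.35 to 0.875 m from the base axis. Payload 4.2 kg.
Tool frame: the origin (TCP) lies midway between the tips of the shut fingers; the grasp point (between the pads) lies 19 mm behind it (arm.pinch_z is the distance from the TCP to the grasp point, in m); z points along the fingers, y is the line along which they close (so a half turn about z gives the same grasp; the last joint's range is limited). The gripper opens to 87 mm and grips with 3 to 60 N. Pads are 19 mm wide; open, the fingers measure 117 mm over their backs; the gripper's body (75 mm by 190 mm) begins 51 mm behind the grasp point.
Start: joints at [-0.967, 0.385, 0.008, 0, -1.194, -0.259], TCP at [0.211, -0.588, 0.223] pointing down, gripper open.
Joint ranges: [-3.14, 3.14], [-1.21, 2.06], [-1.07, 1.41], [-3.16, 2.05], [-2.99, -0.16], [-3.1, 3.1]. Speed limits (rad/s): [2.79, 2.79, 3.14, 3.14, 3.14, 3.14].

INTERFACE

Orientations are given as [roll, pitch, yaw] about the fixed x, y, z axes, in that order (R = Rz(yaw) Ry(pitch) Rx(roll)).
In Python, from rig import readout, vision, job, arm gives the robot as it stands. The module is installed in compiled form; this text tells all that it offers.
- The arm moves only by the tool play_rows, never from a script. Its argument "moves" is a list of rows, each an object of numbers: "dx", "dy", "dz": the shift along the world's x, y, z in m; "spin": the turn about the world's z in rad; "grip": the closure, from -1 (fully open) to 1 (shut), so that 0 is half open. A call has exactly 8 rows; each row shifts and turns the commanded pose from where the row before left it; what a row does not reach is not made up. A row lasts 1/8 s, in which the tool goes at most 62.5 mm and 10.7 degrees, less where a joint would pass 70% of its speed; a pose out of reach is approached as far as the arm can. A call is refused whole if a number of a shift passes 0.0625 or a number of a turn 0.188, either way. A call with a gripper value outside its range is refused whole. The fingers move at their own pace and stop on an object; the grip force is fixed at half the most. Time passes only in rows, so rows that do not move let the fingers close, or fill a call up. It gives the time, the measured TCP pose, the force, the opening and the grip force at its end, in the units of the state.
- readout.get_obs(): the state, without advancing time (a new reading comes with each control period).
- vision.read_camera(name): name is "scene" or "side" or "wrist"; returns the picture (384x512x3 uint8, red, green, blue); there is no depth.
- vision.calibration(name): a dict with "intrinsics" (3x3 intrinsics, pixels), "R" (3x3) and "t" (3): a world point X has camera coordinates R X + t; the wrist camera has in their place "hand_eye" (4x4, takes a point from camera to tool coordinates, whose origin is the TCP and whose axes are the flange's). Camera axes: x right, y down, z forward; pixel columns grow to the right and rows downward; lengths in m; the calibration is good to about 2 mm. A picture is of the moment at which its call begins: read the wrist's pose just before it. calibration takes no time and is no camera call.
- job.close_job(): hands the job in; it is judged then, once.
The state is a dict: "time": time; "joint_positions": joint angles; "qvel": joint speeds; "joint_efforts": joint torques, N m; "position": TCP position; "tool_rot": TCP orientation; "wrist_force": force on the tool from outside, world axes, zero at the start; "wrist_torque": the same for the moment, N m; "opening": finger opening in m; "gripper_force": force on a finger pad.
Only numpy, scipy, OpenCV 4.12 (cv2) and the standard library are available. Lean on these libraries where they do the work, as an engineer would, in place of code of your own. Each camera call takes 0.05 s, during which the arm holds its last target. There are 200 camera calls.

TASK

The filter in the fume extractor is spent: turn it anticlockwise by its yellow bar, past the click, to its stop while it stays down in its port, then lift it straight out and stand it upright on the floor of the blue tray. Set it down without dropping it, and leave the bottle, the ink jar and the lino block where they are.

Things in the scene. Friction and masses are not known exactly. Their poses are not given: they have to be found in the camera images.
- extractor: white bench fume extractor, 180 x 180 x 90 mm high, fixed; origin at the centre of its underside, z up. On top a dark steel collar (outer radius 47 mm, 19 mm high) with two notches, on the extractor's own +x and -x sides by the green marks; red marks 74 degrees clockwise of them. Two grey detent housings outside the collar reach radius 62 mm, 19 mm high.
- port (a point): centre of the port's floor inside the collar, 90 mm above the bench, axes as the extractor's. The filter stands here over a fixed upright spindle 12 mm thick, 34 mm high (1.2 mm play all round), its lugs trapped, with 5 mm of play upward, under the collar's lip (13 to 19 mm above this point, inner radius 33 mm) except in the notches.
- notch (a point): middle of the notch on the port's +x side, 38 mm from the port's centre, 19 mm up. Turned anticlockwise (from above) the filter meets a hard stop with its bar over the notches (2 degrees past the port's x axis); it lifts free from 8 degrees short of that axis up to the stop. Clockwise stop: 88 degrees. From 60 to 20 degrees short, spring balls click over the lugs and resist with up to 0.25 N m.
- filter: spent filter, 0.15 to 0.3 kg: black cylinder 56 mm wide, 44 high; on top a yellow T-bar 110 mm long, 14 wide, 24 high (44 to 68 mm above the origin). Origin: centre of the underside; x along the bar, z up. Bore 14.5 mm, 38 deep. Two lugs at the foot below the bar's ends reach radius 38 mm, 14 wide, 8 high. Starts in the port, bar 66 to 82 degrees clockwise of the port's x axis.
- tray: blue open tray lying loose on the bench, 150 x 150 mm outside, 25 mm high, walls 4 mm, 0.6 kg; origin at the centre of its underside; to the left or to the right of the extractor
- tray_in (a point): centre of the tray's inner floor, about 4 mm above the bench
- bottle: orange cleaner bottle with white cap, 60 mm across, 160 mm high, standing on the side away from the tray; origin at the centre of its underside; leave it
- jar: closed ink jar with a wood-coloured lid, 60 mm across, 60 mm high, beyond the extractor; origin at the centre of its underside; leave it
- lino: light-blue inked lino block, 90 x 110 x 8 mm, lying beyond the extractor; origin at the centre of its underside; leave it
Not all that is in view belongs to the job. Of the things that look like the tray, take the one that is farthest from the robot's base at the start.

How it is judged:
On the way:
1. the filter's bar is turned into line with the notches (within 0.17 rad) while the filter is still seated (less than 8 mm above the port's floor) (angle between the x axis of filter and the x axis of port, either way round below 0.17 rad and z of filter in the frame of port below 0.008 m and horizontal distance between filter and port below 0.01 m), for 0.1 s.
At the end, for the whole second after the job is handed in: The filter stands upright (within 0.1 rad) and at rest on the tray's floor (foot less than 6 mm above it, centre within 60 mm of the tray's centre), the tray is level on the bench (horizontal distance between filter and tray_in below 0.06 m and z of filter in the frame of tray_in below 0.006 m and angle between each of filter, tray's own z axis and vertical below 0.1 rad and linear speed of filter below 0.02 m/s and height (world z) of tray_in below 0.02 m); the robot touches nothing.
It fails at once if the filter is dropped: it falls faster than 0.7 m/s (about 25 mm of free fall) with no finger touching it (linear speed of filter above 0.7 m/s and contact force between the fingers and filter below 0.05 N).
It fails at once if the bottle is moved more than 30 mm (distance of bottle from where it was at the start of the episode above 0.03 m).
It fails at once if the ink jar is moved more than 30 mm (distance of jar from where it was at the start of the episode above 0.03 m).
It fails at once if the lino block is moved more than 30 mm (distance of lino from where it was at the start of the episode above 0.03 m).
It also fails if it takes over 51 s, if anything falls off the work surface, if the arm or the gripper's body presses on something with over 40 N, if the wrist force passes 120 N, or if a joint passes its speed limit or range.

## Working session

There is one attempt and no reset: what is moved stays moved. The work goes in short steps, Python scripts to look and compute and a tool call to move; the robot and the scene stay as the last step left them, time stands still between calls to the robot, and variables do not carry over. Pictures are saved under pics/ and viewed, at most 10 in all, crops included, and the job is handed in when it is done.

Besides the shell and the picture viewer there is one more tool, called after "Emit:" as a command line: name --argument value ..., lists and objects as JSON in quotes. play_rows: Moves the arm, as the interface text tells. Its arguments: {"type":"object","properties":{"moves":{"type":"array"}},"required":["moves"]}

```bash
mkdir -p pics
cat > h.py <<'E'
import numpy as np, cv2
from rig import readout, vision, job, arm
def ray(name,uv,obs=None):
    c=vision.calibration(name); K=np.array(c["intrinsics"])
    d=np.linalg.inv(K)@np.array([uv[0],uv[1],1.])
    R=np.array(c["R"]); t=np.array(c["t"])
    return -R.T@t, R.T@d
def plane(name,uv,z):
    o,d=ray(name,uv); return o+d*(z-o[2])/d[2]
def tri(o1,d1,o2,d2):
    A=np.stack([d1,-d2],1); s=np.linalg.lstsq(A,o2-o1,rcond=None)[0]
    a,b=o1+s[0]*d1,o2+s[1]*d2
    return (a+b)/2,np.linalg.norm(a-b)
E
python3 - <<'E'
from h import *
o=readout.get_obs(); print(o["time"],o["position"],o["tool_rot"],o["opening"])
a=vision.read_camera("scene");b=vision.read_camera("side")
np.save("scene0.npy",a);np.save("side0.npy",b)
im=np.vstack([a,b])
cv2.imwrite("pics/a.png",cv2.resize(a,(800,600))[:,:,::-1]);cv2.imwrite("pics/b.png",cv2.resize(b,(800,600))[:,:,::-1])
for n in("scene","side"):
    c=vision.calibration(n);R=np.array(c["R"]);print(n,-R.T@np.array(c["t"]),R[2])
print(vision.calibration("wrist"))
E
```

```text
0.0 [ 0.21106833 -0.5876106   0.22143759] [ 3.13935426e+00 -8.62788776e-05 -2.79697032e+00] 0.08712049709394458
scene [ 1.0880611  -0.34433011  0.93533176] [-0.52651768  0.31558654 -0.78942021]
side [0.39985432 0.51000608 0.74327837] [ 0.10620345 -0.61218842 -0.78354717]
{'intrinsics': array([[267.61596744,   0.        , 256.5396973 ],
       [  0.        , 267.61596744, 189.61747206],
       [  0.        ,   0.        ,   1.        ]]), 'hand_eye': array([[ 1.22735845e-04, -9.55516493e-01, -2.94937647e-01,
         8.13362287e-02],
       [ 9.99998977e-01,  5.37599082e-04, -1.32553126e-03,
         5.36101210e-04],
       [ 1.42512519e-03, -2.94937183e-01,  9.55515582e-01,
        -1.61499218e-01],
       [ 0.00000000e+00,  0.00000000e+00,  0.00000000e+00,
         1.00000000e+00]])}
```

View pics/a.png

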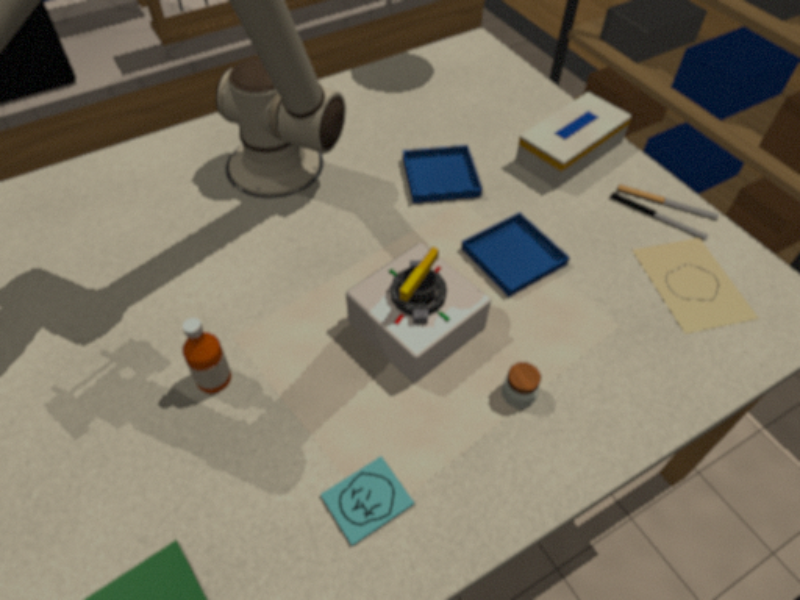

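View pics/b.png

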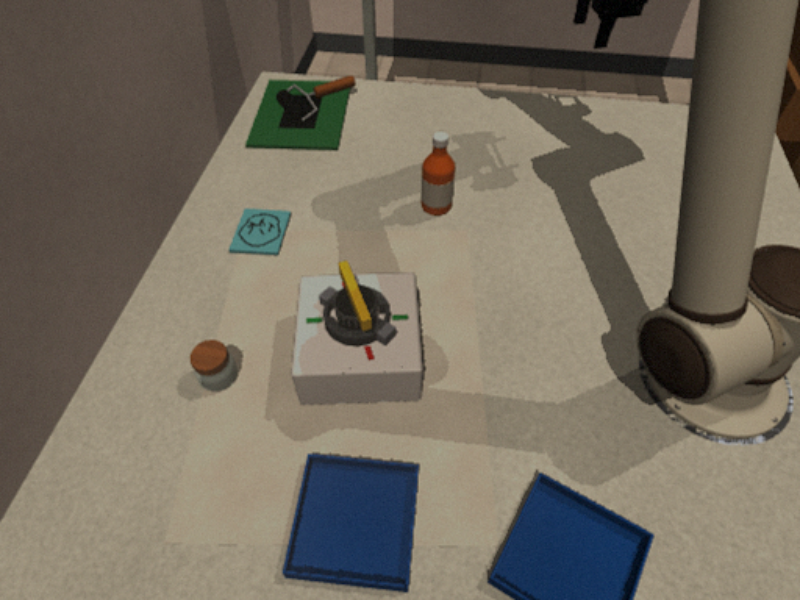

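Scene view: the yellow bar is at (420,273) on the extractor, trays at (515,252) and (442,173), bottle (207,360), jar (522,385), lino (367,500). Side view: bar at (355,295), trays at (353,520) and (572,545), green marks at (314,320) and (400,317), red mark at (369,353).

```bash
cat >> h.py <<'E'
def mask(im,col):
    H=cv2.cvtColor(im,cv2.COLOR_RGB2HSV); h,s,v=H[...,0],H[...,1].astype(int),H[...,2]
    m={"yellow":(h>20)&(h<34)&(s>150)&(v>90),"blue":(h>100)&(h<125)&(s>140)&(v>30),"green":(h>45)&(h<85)&(s>110)&(v>50),"red":((h<8)|(h>172))&(s>130)&(v>80)}[col]
    return m.astype(np.uint8)
def blobs(im,col,amin=6):
    n,L,st,c=cv2.connectedComponentsWithStats(mask(im,col))
    out=[]
    for i in range(1,n):
        if st[i,4]>=amin:
            cs,_=cv2.findContours((L==i).astype(np.uint8),cv2.RETR_EXTERNAL,cv2.CHAIN_APPROX_NONE)
            out.append((st[i,4],c[i],cv2.minAreaRect(cs[0]),cs[0][:,0,:]))
    return sorted(out,key=lambda b:-b[0])
E
python3 - <<'E'
from h import *
np.set_printoptions(precision=4,suppress=True)
for n in("scene","side"):
    im=np.load(n+"0.npy")
    for col,z in(("yellow",.158),("blue",.012),("green",.09),("red",.09)):
        for a,c,r,_ in blobs(im,col)[:7]:
            print(n,col,a,c,"rect",np.array(r[0]),np.array(r[1]),r[2],"->",plane(n,c,z))
E
```

```text
scene yellow 228 [267.4386 174.2982] rect [267.98 173.36] [ 7.2 35. ] 36.869895935058594 -> [0.5437 0.0344 0.158 ]
scene blue 2886 [469.3441  45.8358] rect [468.6877  46.081 ] [64.7465 57.9524] 30.465543746948242 -> [0.2776 1.1717 0.012 ]
scene blue 1820 [328.9374 162.2764] rect [329.2503 161.2378] [53.5862 43.6207] 46.39718246459961 -> [0.496  0.2943 0.012 ]
scene blue 1474 [443.0685 100.3385] rect [442.7567 100.5405] [57.4263 31.1544] 35.53767776489258 -> [0.465  0.8213 0.012 ]
scene blue 1337 [281.9013 111.2895] rect [282.4242 111.0897] [31.8064 45.675 ] 85.2363510131836 -> [0.2269 0.299  0.012 ]
scene blue 118 [368.4407  79.839 ] rect [368.3462  79.7692] [ 4.9923 24.6842] 56.30992889404297 -> [0.2426 0.6713 0.012 ]
scene green 1347 [ 99.9302 371.2777] rect [ 93.5 365.5] [35. 73.] 90.0 -> [ 0.7597 -0.487   0.09  ]
scene green 8 [284.    202.375] rect [284.     202.0001] [4.2426 1.4142] 45.0 -> [0.5989 0.0538 0.09  ]
scene red 16 [255.  203.5] rect [255.  203.5] [2.1213 6.364 ] 45.0 -> [ 0.5638 -0.0131  0.09  ]
scene red 7 [279.2857 172.5714] rect [279.5 172.5] [1.4142 2.8284] 45.0
[... 763 characters left out ...]
20 [197.35 295.05] rect [196.7206 295.3676] [ 4.2183 13.0384] 32.47119140625 -> [0.572  0.2293 0.012 ]
side blue 13 [186.6154 366.0769] rect [186.5 366. ] [2. 5.] 90.0 -> [0.5566 0.3676 0.012 ]
side green 1509 [190.6945  76.4261] rect [190.5122  72.6337] [63.8312 42.1433] 1.9091522693634033 -> [ 0.7551 -0.4293  0.09  ]
side green 19 [188.6842  58.6842] rect [189.   58.5] [3. 6.] 90.0 -> [ 0.7883 -0.5259  0.09  ]
side green 18 [256.  202.5] rect [256.  202.5] [1. 8.] 90.0 -> [0.4776 0.026  0.09  ]
side green 18 [201.  204.5] rect [201.  204.5] [1. 8.] 90.0 -> [0.5997 0.0504 0.09  ]
side red 28 [235.8929 225.5714] rect [235.85 225.55] [7.9057 3.1623] 71.56504821777344 -> [0.511  0.0941 0.09  ]
```

Trays lie at about (0.49, 0.30), distance 0.575, and (0.23, 0.29), distance 0.37, so the target is the first. The port is at about (0.539, 0.038) with its axis at about 0.2 rad. Next: move above the port with the bar-aligned yaw.

Emit:
play_rows --moves '[{"dx": 0.0205, "dy": 0.039, "dz": 0.005, "spin": 0.106, "grip": -1}, {"dx": 0.0205, "dy": 0.039, "dz": 0.005, "spin": 0.106, "grip": -1}, {"dx": 0.0205, "dy": 0.039, "dz": 0.005, "spin": 0.106, "grip": -1}, {"dx": 0.0205, "dy": 0.039, "dz": 0.005, "spin": 0.106, "grip": -1}, {"dx": 0.0205, "dy": 0.039, "dz": 0.005, "spin": 0.106, "grip": -1}, {"dx": 0.0205, "dy": 0.039, "dz": 0.005, "spin": 0.106, "grip": -1}, {"dx": 0.0205, "dy": 0.039, "dz": 0.005, "spin": 0.106, "grip": -1}, {"dx": 0.0205, "dy": 0.039, "dz": 0.005, "spin": 0.106, "grip": -1}]'

```text
time: 1.1
position: [0.3755, -0.2747, 0.2624]
tool_rot: [3.141, 0.0, -1.945]
wrist_force: [0.9, -1.2, -0.2]
opening: 0.087
gripper_force: 0.0
```

Emit:
play_rows --moves '[{"dx": 0.0205, "dy": 0.039, "dz": 0, "spin": 0.106, "grip": -1}, {"dx": 0.0205, "dy": 0.039, "dz": 0, "spin": 0.106, "grip": -1}, {"dx": 0.0205, "dy": 0.039, "dz": 0, "spin": 0.106, "grip": -1}, {"dx": 0.0205, "dy": 0.039, "dz": 0, "spin": 0.106, "grip": -1}, {"dx": 0.0205, "dy": 0.039, "dz": 0, "spin": 0.106, "grip": -1}, {"dx": 0.0205, "dy": 0.039, "dz": 0, "spin": 0.106, "grip": -1}, {"dx": 0.0205, "dy": 0.039, "dz": 0, "spin": 0.106, "grip": -1}, {"dx": 0.0205, "dy": 0.039, "dz": 0, "spin": 0.106, "grip": -1}]'

```text
time: 2.1
position: [0.5395, 0.0372, 0.2622]
tool_rot: [3.141, 0.0, -1.097]
wrist_force: [0.8, -0.1, -0.0]
opening: 0.0872
gripper_force: 0.0
```

Emit:
play_rows --moves '[{"grip": -1}, {"grip": -1}, {"grip": -1}, {"grip": -1}, {"grip": -1}, {"grip": -1}, {"grip": -1}, {"grip": -1}]'

```text
schema error: expected keys dx, dy, dz, spin, grip
```

```bash
cat >> h.py <<'E'
from scipy.spatial.transform import Rotation
def wray(uv,obs):
    c=vision.calibration("wrist"); T=np.array(c["hand_eye"])
    Rt=Rotation.from_euler("xyz",obs["tool_rot"]).as_matrix()
    d=np.linalg.inv(np.array(c["intrinsics"]))@np.array([uv[0],uv[1],1.])
    return Rt@T[:3,3]+np.array(obs["position"]), Rt@T[:3,:3]@d
def wplane(uv,obs,z):
    o,d=wray(uv,obs); return o+d*(z-o[2])/d[2]
E
python3 - <<'E'
from h import *
import pickle
np.set_printoptions(precision=4,suppress=True)
o=readout.get_obs(); im=vision.read_camera("wrist"); pickle.dump((o,im),open("w1.pkl","wb"))
print(o["time"],o["position"],o["tool_rot"],o["joint_positions"],o["opening"])
cv2.imwrite("pics/w1.png",cv2.resize(im,(800,600))[:,:,::-1])
for col,z in(("yellow",.158),("green",.09),("red",.09)):
    for a,c,r,_ in blobs(im,col)[:4]: print(col,a,c,np.array(r[1]),r[2],wplane(c,o,z))
E
```

```text
2.1 [0.5395 0.0372 0.2622] [ 3.1408  0.0003 -1.0971] [ 0.3687  0.2147 -0.1334 -0.0002 -1.2235  0.105 ] 0.08721972831577127
yellow 1212 [257.33   187.0842] [98.1985 12.9957] 88.53119659423828 [0.5395 0.0351 0.158 ]
green 60 [303.1167 188.5333] [14.7947  4.1231] 14.03624439239502 [0.476  0.0275 0.09  ]
green 22 [209.9091 163.0455] [3. 7.] 90.0 [0.5979 0.0521 0.09  ]
red 90 [257.1111 126.4111] [17.  5.] 90.0 [ 0.5654 -0.0154  0.09  ]
```

View pics/w1.png

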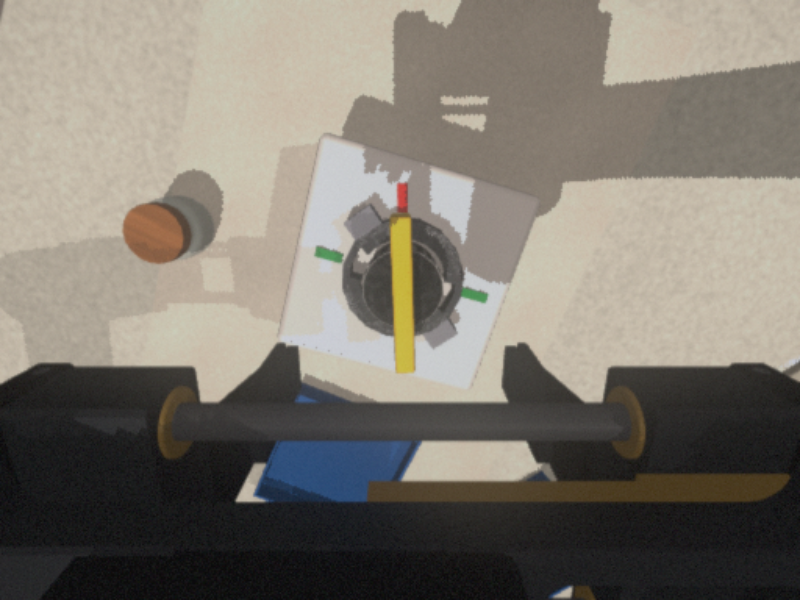

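Wrist view: bar runs from (401,217) to (405,372), green marks at (328,254) and (475,295), red mark at (402,196), detent housings at (364,222) and (440,332). Now the bar's line, its height from two views, and the port's centre from all views.

```bash
cat >> h.py <<'E'
def barends(im,box=None):
    c=max((b for b in blobs(im,"yellow",60) if box is None or np.hypot(*(b[1]-box))<80),key=lambda b:b[0])
    p=cv2.boxPoints(c[2]); e=sorted([(np.hypot(*(p[i]-p[(i+1)%4])),i) for i in range(4)])
    return [(p[i]+p[(i+1)%4])/2 for _,i in e[:2]]
E
python3 - <<'E'
from h import *
import pickle
np.set_printoptions(precision=4,suppress=True)
o,im=pickle.load(open("w1.pkl","rb"))
E=sorted(barends(im),key=lambda p:p[1]); w=[wray(p,o) for p in E]
for n in("scene","side"):
    F=barends(np.load(n+"0.npy"))
    F=sorted(F,key=lambda p:plane(n,p,.158)[1])
    for k in(0,1): print(n,k,tri(*w[k],*ray(n,F[k])))
a,b=[wplane(p,o,.158) for p in E]; print(a,b,np.linalg.norm(b-a),(a+b)/2,np.arctan2(*(b-a)[1::-1]))
gw=[b[1] for b in blobs(im,"green")][:2]
gs=[np.array([256,202.5]),np.array([201,204.5])]
g=[tri(*wray(gw[k],o),*ray("side",gs[k])) for k in(0,1)];print(g,(g[0][0]+g[1][0])/2)
E
```

```text
scene 0 (array([ 0.5633, -0.0072,  0.1527]), np.float64(0.0008448403216386047))
scene 1 (array([0.511 , 0.0888, 0.1523]), np.float64(0.001172961205353287))
side 0 (array([ 0.5643, -0.0077,  0.1577]), np.float64(0.0020759490049513767))
side 1 (array([0.5118, 0.0879, 0.1534]), np.float64(0.0011801547076453285))
[ 0.5634 -0.0081  0.158 ] [0.5123 0.0856 0.158 ] 0.10669794126384172 [0.5378 0.0387 0.158 ] 2.069776174746079
[(array([0.477 , 0.0273, 0.0921]), np.float64(0.0008359824155574801)), (array([0.5984, 0.0518, 0.092 ]), np.float64(0.0013056519765326025))] [0.5377 0.0395 0.092 ]
```

Emit:
play_rows --moves '[{"dx": -0.0017, "dy": 0.0018, "dz": -0.03, "spin": 0.025, "grip": -1}, {"dx": 0, "dy": 0, "dz": -0.03, "spin": 0, "grip": -1}, {"dx": 0, "dy": 0, "dz": -0.03, "spin": 0, "grip": -1}, {"dx": 0, "dy": 0, "dz": -0.02, "spin": 0, "grip": -1}, {"dx": 0, "dy": 0, "dz": -0.01, "spin": 0, "grip": -1}, {"dx": 0, "dy": 0, "dz": -0.004, "spin": 0, "grip": -1}, {"dx": 0, "dy": 0, "dz": 0, "spin": 0, "grip": -0.2}, {"dx": 0, "dy": 0, "dz": 0, "spin": 0, "grip": 0.2}]'

```text
time: 3.15
position: [0.5381, 0.0378, 0.1394]
tool_rot: [-3.14, -0.0, -1.076]
wrist_force: [0.1, -0.1, -0.1]
opening: 0.0741
gripper_force: 0.0
```

Emit:
play_rows --moves '[{"dx": 0, "dy": 0, "dz": 0, "spin": 0, "grip": 0.5}, {"dx": 0, "dy": 0, "dz": 0, "spin": 0, "grip": 1}, {"dx": 0, "dy": 0, "dz": 0, "spin": 0, "grip": 1}, {"dx": 0, "dy": 0, "dz": 0, "spin": 0, "grip": 1}, {"dx": 0, "dy": 0, "dz": 0, "spin": 0, "grip": 1}, {"dx": 0, "dy": 0, "dz": 0, "spin": 0, "grip": 1}, {"dx": 0, "dy": 0, "dz": 0, "spin": 0, "grip": 1}, {"dx": 0, "dy": 0, "dz": 0, "spin": 0, "grip": 1}]'

```text
time: 4.15
position: [0.5376, 0.0376, 0.1385]
tool_rot: [-3.142, 0.0, -1.076]
wrist_force: [0.1, -0.9, 0.2]
opening: 0.0138
gripper_force: 30.0
```

Emit:
play_rows --moves '[{"dx": 0, "dy": 0, "dz": 0, "spin": 0.06, "grip": 1}, {"dx": 0, "dy": 0, "dz": 0, "spin": 0.08, "grip": 1}, {"dx": 0, "dy": 0, "dz": 0, "spin": 0.08, "grip": 1}, {"dx": 0, "dy": 0, "dz": 0, "spin": 0.08, "grip": 1}, {"dx": 0, "dy": 0, "dz": 0, "spin": 0.08, "grip": 1}, {"dx": 0, "dy": 0, "dz": 0, "spin": 0.08, "grip": 1}, {"dx": 0, "dy": 0, "dz": 0, "spin": 0.08, "grip": 1}, {"dx": 0, "dy": 0, "dz": 0, "spin": 0.06, "grip": 1}]'

```text
time: 5.15
position: [0.5377, 0.0377, 0.1385]
tool_rot: [-3.141, -0.0, -0.474]
wrist_force: [1.1, -0.1, -1.2]
opening: 0.0138
gripper_force: 30.0
```

```bash
cat > st.py <<'E'
from h import *
import pickle,sys
np.set_printoptions(precision=4,suppress=True)
o=readout.get_obs(); im=vision.read_camera("wrist"); pickle.dump((o,im),open(sys.argv[1]+".pkl","wb"))
cv2.imwrite("pics/"+sys.argv[1]+".png",cv2.resize(im,(800,600))[:,:,::-1])
print(o["time"],o["position"],o["tool_rot"],o["wrist_force"],o["wrist_torque"],o["opening"],o["joint_positions"])
s=vision.read_camera("side"); F=barends(s,np.array([226,186])); a,b=[plane("side",p,.158) for p in F]
print("side bar",(a+b)/2,np.linalg.norm(a-b),np.arctan2(*(b-a)[1::-1]))
np.save(sys.argv[1]+"_side.npy",s)
E
python3 st.py t1
```

```text
5.15 [0.5377 0.0377 0.1385] [-3.1411 -0.0002 -0.4742] [ 1.1038 -0.1119 -1.2333] [ 0.0698 -0.1373 -0.158 ] 0.013826480105726437 [ 0.3709  0.318  -0.3229 -0.0002 -0.9294  0.7258]Traceback (most recent call last):
  File "st.py", line 7, in <module>
    s=vision.read_camera("side"); F=barends(s,np.array([226,186])); a,b=[plane("side",p,.158) for p in F]
                                    ~~~~~~~^^^^^^^^^^^^^^^^^^^^^^^
  File "h.py", line 35, in barends
    c=max((b for b in blobs(im,"yellow",60) if box is None or np.hypot(*(b[1]-box))<80),key=lambda b:b[0])
ValueError: max() iterable argument is empty
```

Emit:
play_rows --moves '[{"dx": 0, "dy": 0, "dz": 0, "spin": 0.08, "grip": 1}, {"dx": 0, "dy": 0, "dz": 0, "spin": 0.08, "grip": 1}, {"dx": 0, "dy": 0, "dz": 0, "spin": 0.08, "grip": 1}, {"dx": 0, "dy": 0, "dz": 0, "spin": 0.08, "grip": 1}, {"dx": 0, "dy": 0, "dz": 0, "spin": 0.08, "grip": 1}, {"dx": 0, "dy": 0, "dz": 0, "spin": 0.08, "grip": 1}, {"dx": 0, "dy": 0, "dz": 0, "spin": 0.08, "grip": 1}, {"dx": 0, "dy": 0, "dz": 0, "spin": 0.08, "grip": 1}]'

```text
time: 6.25
position: [0.5385, 0.0383, 0.1386]
tool_rot: [-3.141, -0.003, 0.166]
wrist_force: [2.0, 1.7, -3.1]
opening: 0.0137
gripper_force: 30.0
```

```bash
python3 st.py t2 2>&1 | grep -v File
```

```text
6.25 [0.5385 0.0383 0.1386] [-3.1408 -0.0025  0.1658] [ 1.9569  1.7281 -3.087 ] [ 0.4526 -0.5389 -0.0121] 0.013718426381739828 [ 0.3713  0.3181 -0.3222 -0.0004 -0.9278  1.3655]
Traceback (most recent call last):
ValueError: max() iterable argument is empty
```

View pics/t2.png

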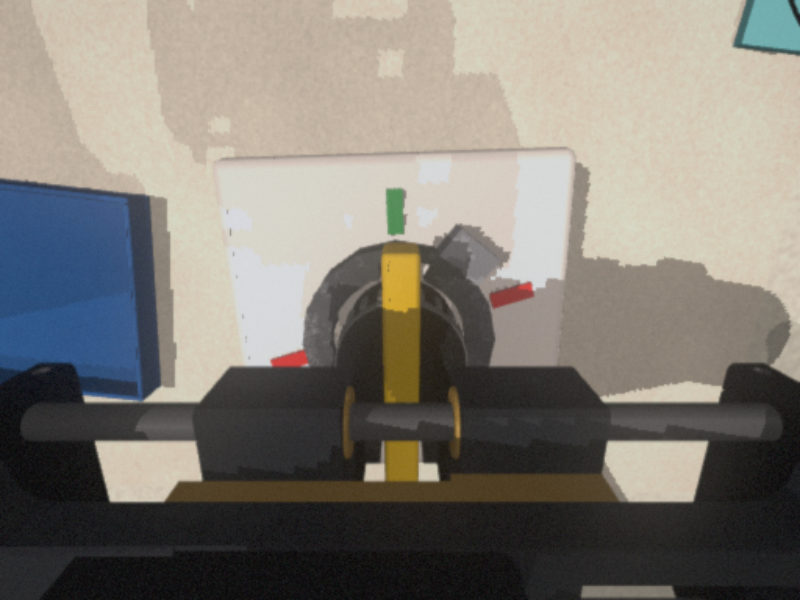

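Bar at (402, 245–480) points nearly at the green mark (395, 211); the bar turned with the fingers. Finishing gently to the stop.

Emit:
play_rows --moves '[{"dx": 0, "dy": 0, "dz": 0, "spin": 0.02, "grip": 1}, {"dx": 0, "dy": 0, "dz": 0, "spin": 0.02, "grip": 1}, {"dx": 0, "dy": 0, "dz": 0, "spin": 0.015, "grip": 1}, {"dx": 0, "dy": 0, "dz": 0, "spin": 0.01, "grip": 1}, {"dx": 0, "dy": 0, "dz": 0, "spin": 0.01, "grip": 1}, {"dx": 0, "dy": 0, "dz": 0, "spin": 0, "grip": 1}, {"dx": 0, "dy": 0, "dz": 0, "spin": 0, "grip": 1}, {"dx": 0, "dy": 0, "dz": 0, "spin": 0, "grip": 1}]'

```text
time: 7.35
position: [0.5379, 0.0389, 0.1388]
tool_rot: [-3.139, -0.002, 0.238]
wrist_force: [1.0, 6.7, -1.6]
opening: 0.0137
gripper_force: 30.1
```

Run:
```python
from h import *
import pickle
np.set_printoptions(precision=4,suppress=True)
o=readout.get_obs();im=vision.read_camera("wrist");pickle.dump((o,im),open("t3.pkl","wb"))
print(o["position"],o["tool_rot"],o["wrist_force"],o["wrist_torque"])
def ctr(col,n):
    return [(b[0],b[1],wplane(b[1],o,.09)) for b in blobs(im,col)[:n]]
print(ctr("green",2),ctr("red",3))
# visible bar edges: midline of the yellow over rows 158..225
m=mask(im,"yellow");pts=[((np.flatnonzero(m[r]).mean()),r) for r in range(160,225,5) if m[r].sum()>5]
a,b=wplane(pts[0],o,.158),wplane(pts[-1],o,.158);print(a,b,np.arctan2(*(a-b)[1::-1]))
```

```text
[0.5379 0.0389 0.1388] [-3.1395 -0.0019  0.2379] [ 1.0355  6.6635 -1.5895] [ 2.0724 -0.3936 -0.3354]
[] [(np.int32(216), array([329.0231, 192.7083]), array([ 0.5654, -0.0156,  0.09  ])), (np.int32(187), array([184.4759, 225.369 ]), array([0.5081, 0.0957, 0.09  ]))]
[0.5878 0.0511 0.158 ] [0.5565 0.0434 0.158 ] 0.23855615317805967
```

Emit:
play_rows --moves '[{"dx": 0, "dy": 0, "dz": 0, "spin": -0.02, "grip": 1}, {"dx": 0, "dy": 0, "dz": 0, "spin": 0, "grip": 1}, {"dx": 0, "dy": 0, "dz": 0.002, "spin": 0, "grip": 1}, {"dx": 0, "dy": 0, "dz": 0.004, "spin": 0, "grip": 1}, {"dx": 0, "dy": 0, "dz": 0.004, "spin": 0, "grip": 1}, {"dx": 0, "dy": 0, "dz": 0.004, "spin": 0, "grip": 1}, {"dx": 0, "dy": 0, "dz": 0, "spin": 0, "grip": 1}, {"dx": 0, "dy": 0, "dz": 0, "spin": 0, "grip": 1}]'

```text
time: 8.4
position: [0.5376, 0.0386, 0.1522]
tool_rot: [-3.14, -0.001, 0.219]
wrist_force: [2.8, 4.3, -3.6]
opening: 0.0136
gripper_force: 30.0
```

Emit:
play_rows --moves '[{"dx": 0, "dy": 0, "dz": 0.008, "spin": 0, "grip": 1}, {"dx": 0, "dy": 0, "dz": 0.01, "spin": 0, "grip": 1}, {"dx": 0, "dy": 0, "dz": 0.01, "spin": 0, "grip": 1}, {"dx": 0, "dy": 0, "dz": 0.01, "spin": 0, "grip": 1}, {"dx": 0, "dy": 0, "dz": 0.01, "spin": 0, "grip": 1}, {"dx": 0, "dy": 0, "dz": 0.01, "spin": 0, "grip": 1}, {"dx": 0, "dy": 0, "dz": 0.01, "spin": 0, "grip": 1}, {"dx": 0, "dy": 0, "dz": 0, "spin": 0, "grip": 1}]'

```text
time: 9.4
position: [0.5381, 0.0378, 0.2216]
tool_rot: [-3.141, -0.002, 0.219]
wrist_force: [0.2, -0.1, -1.1]
opening: 0.0139
gripper_force: 30.0
```

Run:
```python
from h import *
np.set_printoptions(precision=4,suppress=True)
o=readout.get_obs();print(o["position"],o["wrist_force"],o["opening"])
s=vision.read_camera("side");a=vision.read_camera("scene");np.save("s2.npy",s)
im=np.hstack([cv2.resize(a[60:300,160:420],(400,369)),cv2.resize(s[90:384,100:420],(400,369))])
cv2.imwrite("pics/l.png",im[:,:,::-1])
# tray: corner quad of the target tray in both first pictures
for n,c in(("scene",(329,162)),("side",(228,336))):
    im0=np.load(n+"0.npy"); m=cv2.morphologyEx(mask(im0,"blue"),cv2.MORPH_CLOSE,np.ones((7,7),np.uint8))
    nn,L=cv2.connectedComponents(m); cs,_=cv2.findContours((L==L[c[1],c[0]]).astype(np.uint8),0,1)
    q=cv2.approxPolyDP(cv2.convexHull(cs[0]),6,True)[:,0]
    for p in q: print(n,p,plane(n,p,.025)[:2],plane(n,p,.0)[:2])
```

```text
[0.5381 0.0378 0.2216] [ 0.2496 -0.0674 -1.0632] 0.013929308683997344
scene [332 138] [0.4262 0.3574] [0.408  0.3767]
scene [362 166] [0.5666 0.3619] [0.5523 0.3813]
scene [325 188] [0.5781 0.2146] [0.5641 0.2299]
scene [297 155] [0.4307 0.219 ] [0.4126 0.2345]
side [197 291] [0.5719 0.2258] [0.5779 0.2159]
side [267 298] [0.4249 0.2181] [0.4258 0.2079]
side [259 378] [0.4189 0.3689] [0.4195 0.364 ]
side [181 366] [0.5641 0.3717] [0.5698 0.3668]
```

View pics/l.png

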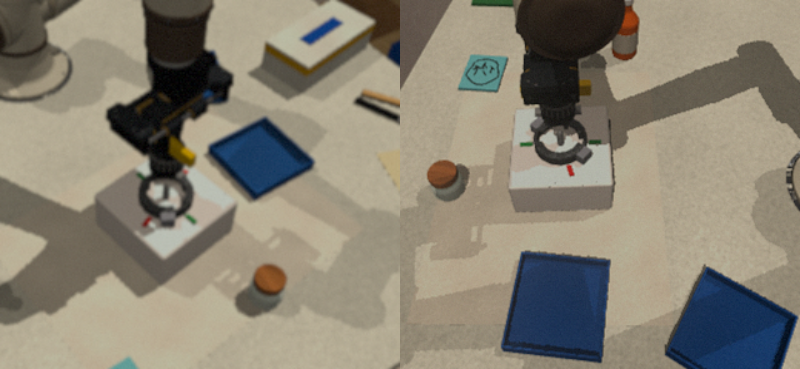

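Scene and side crops: the filter hangs above the spindle (the open collar shows below it); the tray is empty. Tray centre is about (0.497, 0.293) in both views. Moving over it.

Emit:
play_rows --moves '[{"dx": -0.0025, "dy": 0.015, "dz": 0, "spin": 0, "grip": 1}, {"dx": -0.0065, "dy": 0.038, "dz": 0, "spin": 0, "grip": 1}, {"dx": -0.0065, "dy": 0.04, "dz": 0, "spin": 0, "grip": 1}, {"dx": -0.0065, "dy": 0.04, "dz": 0, "spin": 0, "grip": 1}, {"dx": -0.0065, "dy": 0.04, "dz": 0, "spin": 0, "grip": 1}, {"dx": -0.0065, "dy": 0.04, "dz": 0, "spin": 0, "grip": 1}, {"dx": -0.005, "dy": 0.03, "dz": 0, "spin": 0, "grip": 1}, {"dx": -0.002, "dy": 0.012, "dz": 0, "spin": 0, "grip": 1}]'

```text
time: 10.5
position: [0.4946, 0.2946, 0.2199]
tool_rot: [3.141, 0.001, 0.222]
wrist_force: [0.5, 0.4, -3.0]
opening: 0.0138
gripper_force: 30.0
```

Emit:
play_rows --moves '[{"dx": 0, "dy": 0, "dz": -0.02, "spin": 0, "grip": 1}, {"dx": 0, "dy": 0, "dz": -0.025, "spin": 0, "grip": 1}, {"dx": 0, "dy": 0, "dz": -0.025, "spin": 0, "grip": 1}, {"dx": 0, "dy": 0, "dz": -0.02, "spin": 0, "grip": 1}, {"dx": 0, "dy": 0, "dz": -0.015, "spin": 0, "grip": 1}, {"dx": 0, "dy": 0, "dz": -0.01, "spin": 0, "grip": 1}, {"dx": 0, "dy": 0, "dz": 0, "spin": 0, "grip": 1}, {"dx": 0, "dy": 0, "dz": 0, "spin": 0, "grip": 1}]'

```text
time: 11.5
position: [0.4961, 0.293, 0.1063]
tool_rot: [-3.141, -0.001, 0.219]
wrist_force: [0.3, 0.1, -1.5]
opening: 0.0135
gripper_force: 30.0
```

Run:
```python
from h import *
np.set_printoptions(precision=4,suppress=True)
o=readout.get_obs();print(o["position"],o["tool_rot"],o["wrist_force"],o["opening"])
w=vision.read_camera("wrist");s=vision.read_camera("side");a=vision.read_camera("scene")
im=np.vstack([np.hstack([cv2.resize(a[90:230,240:430],(400,295)),cv2.resize(s[230:384,130:340],(400,295))]),np.hstack([cv2.resize(w,(400,300))]*2)])
cv2.imwrite("pics/m.png",im[:,:,::-1])
```

```text
[0.4961 0.293  0.1063] [-3.141  -0.0014  0.2194] [ 0.3296  0.0962 -1.4645] 0.013508671116011728
```

View pics/m.png

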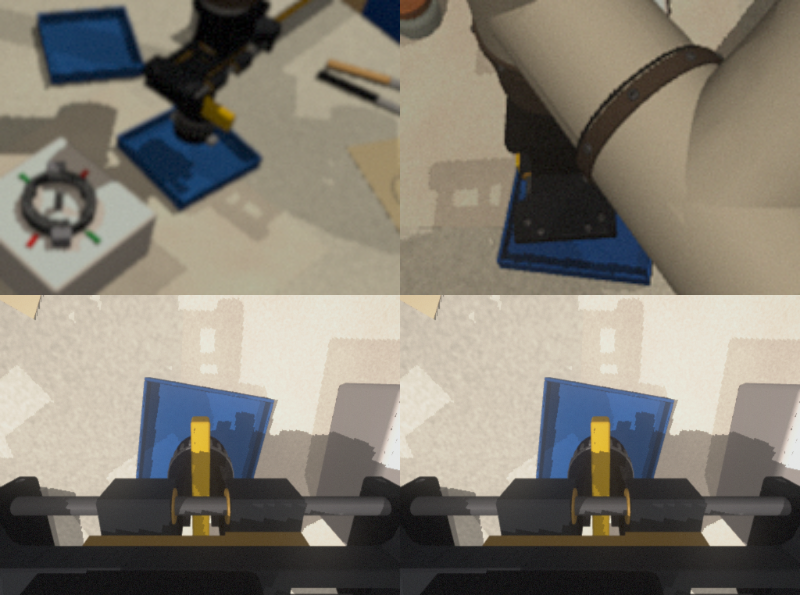

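The filter hangs upright over the tray's middle (scene: filter at (195,130), tray about (190,160), consistent with being above it; wrist: tray rim on both sides). Lowering.

Emit:
play_rows --moves '[{"dx": 0, "dy": 0, "dz": -0.01, "spin": 0, "grip": 1}, {"dx": 0, "dy": 0, "dz": -0.012, "spin": 0, "grip": 1}, {"dx": 0, "dy": 0, "dz": -0.012, "spin": 0, "grip": 1}, {"dx": 0, "dy": 0, "dz": -0.009, "spin": 0, "grip": 1}, {"dx": 0, "dy": 0, "dz": -0.005, "spin": 0, "grip": 1}, {"dx": 0, "dy": 0, "dz": -0.002, "spin": 0, "grip": 1}, {"dx": 0, "dy": 0, "dz": 0, "spin": 0, "grip": 1}, {"dx": 0, "dy": 0, "dz": 0, "spin": 0, "grip": 1}]'

```text
time: 12.65
position: [0.4958, 0.2928, 0.056]
tool_rot: [-3.141, -0.001, 0.219]
wrist_force: [-0.5, 0.1, -1.8]
opening: 0.0134
gripper_force: 30.0
```

Emit:
play_rows --moves '[{"dx": 0, "dy": 0, "dz": -0.001, "spin": 0, "grip": 1}, {"dx": 0, "dy": 0, "dz": -0.001, "spin": 0, "grip": 1}, {"dx": 0, "dy": 0, "dz": -0.001, "spin": 0, "grip": 1}, {"dx": 0, "dy": 0, "dz": 0, "spin": 0, "grip": 1}, {"dx": 0, "dy": 0, "dz": 0, "spin": 0, "grip": 1}, {"dx": 0, "dy": 0, "dz": 0, "spin": 0, "grip": 1}, {"dx": 0, "dy": 0, "dz": 0, "spin": 0, "grip": 1}, {"dx": 0, "dy": 0, "dz": 0, "spin": 0, "grip": 1}]'

```text
time: 13.65
position: [0.4956, 0.2926, 0.0525]
tool_rot: [-3.142, -0.0, 0.219]
wrist_force: [-0.1, -0.9, -2.3]
opening: 0.0138
gripper_force: 30.0
```

Emit:
play_rows --moves '[{"dx": 0, "dy": 0, "dz": -0.001, "spin": 0, "grip": 1}, {"dx": 0, "dy": 0, "dz": 0, "spin": 0, "grip": 1}, {"dx": 0, "dy": 0, "dz": 0, "spin": 0, "grip": 1}, {"dx": 0, "dy": 0, "dz": 0, "spin": 0, "grip": 1}, {"dx": 0, "dy": 0, "dz": 0, "spin": 0, "grip": 1}, {"dx": 0, "dy": 0, "dz": 0, "spin": 0, "grip": 1}, {"dx": 0, "dy": 0, "dz": 0, "spin": 0, "grip": 1}, {"dx": 0, "dy": 0, "dz": 0, "spin": 0, "grip": 1}]'

```text
time: 14.65
position: [0.4957, 0.2927, 0.0524]
tool_rot: [-3.141, -0.001, 0.22]
wrist_force: [-2.6, -0.3, 5.6]
opening: 0.0137
gripper_force: 30.0
```

Emit:
play_rows --moves '[{"dx": 0, "dy": 0, "dz": -0.001, "spin": 0, "grip": 1}, {"dx": 0, "dy": 0, "dz": 0, "spin": 0, "grip": 1}, {"dx": 0, "dy": 0, "dz": 0, "spin": 0, "grip": 1}, {"dx": 0, "dy": 0, "dz": 0, "spin": 0, "grip": 1}, {"dx": 0, "dy": 0, "dz": 0, "spin": 0, "grip": 1}, {"dx": 0, "dy": 0, "dz": 0, "spin": 0, "grip": 1}, {"dx": 0, "dy": 0, "dz": 0, "spin": 0, "grip": 1}, {"dx": 0, "dy": 0, "dz": 0, "spin": 0, "grip": 1}]'

```text
time: 15.65
position: [0.4956, 0.2928, 0.0524]
tool_rot: [-3.142, -0.001, 0.22]
wrist_force: [-4.2, -1.5, 10.9]
opening: 0.0138
gripper_force: 30.0
```

Contact at 0.0524, as predicted. Releasing, then rising.

Emit:
play_rows --moves '[{"dx": 0, "dy": 0, "dz": 0.001, "spin": 0, "grip": 1}, {"dx": 0, "dy": 0, "dz": 0, "spin": 0, "grip": 0.5}, {"dx": 0, "dy": 0, "dz": 0, "spin": 0, "grip": 0.2}, {"dx": 0, "dy": 0, "dz": 0, "spin": 0, "grip": 0}, {"dx": 0, "dy": 0, "dz": 0, "spin": 0, "grip": 0}, {"dx": 0, "dy": 0, "dz": 0, "spin": 0, "grip": 0}, {"dx": 0, "dy": 0, "dz": 0, "spin": 0, "grip": 0}, {"dx": 0, "dy": 0, "dz": 0, "spin": 0, "grip": 0}]'

```text
time: 16.65
position: [0.4956, 0.2926, 0.0516]
tool_rot: [-3.142, -0.0, 0.219]
wrist_force: [0.0, 0.2, -0.7]
opening: 0.0435
gripper_force: 0.0
```

Emit:
play_rows --moves '[{"dx": 0, "dy": 0, "dz": 0.01, "spin": 0, "grip": 0}, {"dx": 0, "dy": 0, "dz": 0.02, "spin": 0, "grip": 0}, {"dx": 0, "dy": 0, "dz": 0.03, "spin": 0, "grip": 0}, {"dx": 0, "dy": 0, "dz": 0.03, "spin": 0, "grip": 0}, {"dx": 0, "dy": 0, "dz": 0.03, "spin": 0, "grip": 0}, {"dx": 0, "dy": 0, "dz": 0.02, "spin": 0, "grip": 0}, {"dx": 0, "dy": 0, "dz": 0.01, "spin": 0, "grip": 0}, {"dx": 0, "dy": 0, "dz": 0, "spin": 0, "grip": 0}]'

```text
time: 17.65
position: [0.4957, 0.2928, 0.2022]
tool_rot: [-3.141, -0.001, 0.219]
wrist_force: [1.2, -1.1, -0.5]
opening: 0.0434
gripper_force: 0.0
```

Run:
```python
from h import *
np.set_printoptions(precision=4,suppress=True)
o=readout.get_obs();w=vision.read_camera("wrist");a=vision.read_camera("scene")
print(o["time"],o["position"],o["wrist_force"],o["opening"])
E=sorted(barends(w),key=lambda p:p[0]+p[1]);
e=[wplane(p,o,.072) for p in E]; print(E,e,(e[0]+e[1])/2,np.linalg.norm(e[0]-e[1]))
try:
    F=barends(a,np.array([320,150])); print(F,[plane("scene",p,.072) for p in F])
except Exception as x: print(x)
cv2.imwrite("pics/n.png",np.hstack([cv2.resize(a[60:300,160:480],(400,300)),cv2.resize(w,(400,300))])[:,:,::-1])
```

```text
17.65 [0.4957 0.2928 0.2022] [ 1.1583 -1.0771 -0.5046] 0.04343789879371494
[array([256.5, 135. ], dtype=float32), array([256.5, 226. ], dtype=float32)] [array([0.5471, 0.3045, 0.072 ]), array([0.4429, 0.2813, 0.072 ])] [0.495  0.2929 0.072 ] 0.10674076511127593
[array([318.0769, 139.8846], dtype=float32), array([346.923 , 159.1154], dtype=float32)] [array([0.4456, 0.2801, 0.072 ]), array([0.551 , 0.3052, 0.072 ])]
```

View pics/n.png

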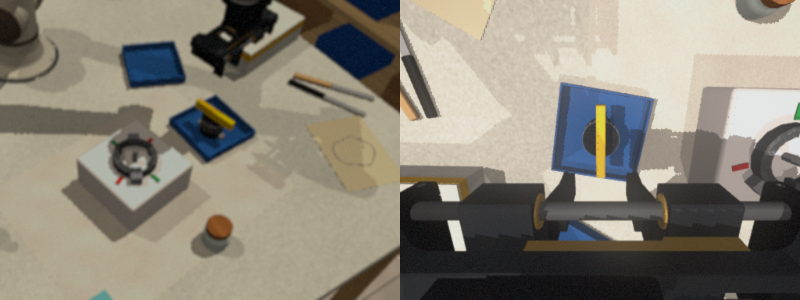

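The filter stands upright in the middle of the blue tray (bar at (600,140) in the wrist half, both views agree on the bar's ends at z = 0.072), and the gripper is clear above it.

```bash
python3 -c "
from rig import job; print(job.close_job())"
```

```text
the job is handed in; nothing more can be done
None
```

The filter was turned to its stop, lifted out and set down upright in the middle of the far blue tray, and the job was handed in at about 17.7 s; no verdict came back.

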